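# Load the large hex bar into the collet and clamp it

### The arm

A 6-joint arm with a two-finger parallel gripper is mounted at the origin on the work surface. World frame = base frame: x ahead of the robot, y to its left, z up, the work surface at z = 0. Lengths are in m, angles in rad, forces in N, time in s.
With the tool pointing down it reaches from about 0.3 to 0.775 m from the base axis. Payload 14.6 kg.
Tool frame: the origin (TCP) lies at the very end of the fingers, on their centre line; the grasp point (between the pads) lies 19 mm behind it; z points along the fingers, y is the direction in which the jaws open and shut (so a half turn about z gives the same grasp; the last joint's range is limited). The gripper opens to 94 mm and grips with 3 to 60 N. Pads are 16 mm wide; open, the fingers measure 119 mm over their backs; the gripper's body (75 mm by 177 mm) begins 78 mm behind the grasp point.
Start: joints at [1.251, 0.3, 1.521, -0, 1.321, -0.067], TCP at [0.138, 0.533, 0.205] pointing down, gripper open.
Joint ranges: [-3.03, 3.03], [-0.79, 2.21], [0.23, 2.52], [-1.04, 4.18], [0, 3.07], [-2.55, 2.55]. Speed limits (rad/s): [2.22, 2.22, 2.57, 3.14, 3.14, 3.14].

### API

Orientations are given as [roll, pitch, yaw] about the fixed x, y, z axes, in that order (R = Rz(yaw) Ry(pitch) Rx(roll)).
In Python, from station import status, camera, ctrl gives the robot as it stands. The module is installed in compiled form; this text tells all that it offers.
- The arm moves only by the shell command python3 -m jog 'ROWS' [FORCE]. ROWS is JSON, a list of rows, each a list of 7 numbers: the shift along the tool's x, y, z each as a share of 1000 mm, from -1 to 1, then the turn, a rotation vector about the tool's x, y, z each as a share of pi/2 rad, from -1 to 1, then the opening, from -1 (shut) to 1 (fully open), so that 0 is half open. A call has 1 to 20 rows; each row is the pose to reach, as a shift and turn from the pose measured when the call began, along the tool's axes at that moment; what a row does not reach only later rows make up. A row lasts 1/10 s, in which the tool goes at most 50 mm and 8.59 degrees, less where a joint would pass 70% of its speed; a pose out of reach is approached as far as the arm can. A call with a number of a shift or a turn outside -1 to 1 is refused whole. A call with a gripper value outside its range is refused whole. The fingers move at their own pace and stop on an object; FORCE is the grip in N (left out, the last holds). Time passes only in rows, so rows that repeat a pose let the fingers close. It gives the time, the measured TCP pose, the force and the opening at its end, in the units of the state.
- status.get_obs(): the state, without advancing time (a new reading comes with each control period).
- camera(name): name is "scene" or "side" or "wrist"; returns a dict with "image" (420x560x3 uint8, red, green, blue), "fx", "fy", "cx", "cy" (pixels), "world_from_camera" (4x4, takes a point from camera to world coordinates). Camera axes: x right, y down, z forward; pixel columns grow to the right and rows downward; lengths in m; the calibration is good to about 2 mm. A picture is of the moment at which its call begins. There is no depth.
- ctrl.hand_in(): hands the job in, once; it reports no verdict.
The state is a dict: "time_s": time; "qpos": joint angles; "joint_vel": joint speeds; "tau": joint torques, N m; "ee_pos": TCP position; "eef_rot": TCP orientation; "force": force on the tool from outside, world axes, zero at the start; "moment": the same for the moment, N m; "grip_width": finger opening in m.
Only numpy, scipy, OpenCV 4.12 (cv2) and the standard library are available. Lean on these libraries where they do the work, as an engineer would, in place of code of your own. Each camera call takes 0.05 s, during which the arm holds its last target.

### The job

Take the larger hexagonal bar out of the wooden rack, feed it down into the open hexagonal collet until it is fully home on the depth stop, pressing it home gently without ramming it, then swing the collet lever fully round to its end to clamp the bar and let go. Leave the other bars and tools where they are.

Things in the scene. Friction and masses are not known exactly. Their poses are not given: they have to be found in the camera images.
- hex_bar_center (a point): centre of the large steel hexagonal bar: 22 mm across flats, 25.4 mm across corners, 120 mm long, about 0.4 kg, foot turned to 19 mm diameter over the last 3 mm; upright in one of the three rack holes. Origin on the axis half-way up, 60 mm from either end; z up along the bar; flat normals at 0, 60, 120 ... degrees from x about z.
- thin_bar_center (a point): centre of the thinner steel hexagonal bar (16 mm across flats, 120 mm long), upright in another hole of the rack; not to be used.
- round_bar_center (a point): centre of the steel round bar (22 mm diameter, 120 mm long), upright in another hole of the rack; not to be used.
- rack: fixed wooden stock rack, a block 90 (x) x 250 (y) x 50 mm high; origin at the centre of its underside. Three 31 mm holes, 35 mm deep, in a row along its y axis at -75, 0 and +75 mm; a bar stands on the hole floor 15 mm above the table, so bars reach to 135 mm above the table and stand 85 mm out of the block.
- collet_mouth (a point): centre of the collet's open mouth, in the top face of the fixture, 80 mm above the table; z up along the bore axis, x, y as the fixture's. Hexagonal bore, 23.5 mm across flats, flat normals at 0, 60, 120 ... degrees from x about z, with a 5 mm deep bevel that opens to 30 mm across flats at the top. The bar is home 42 to 58 mm below the mouth, differently every time; it cannot be seen.
- stop (a joint): travel of the sprung cap on the hidden depth stop in the bore, m: 0 = untouched, 0.004 = pressed right down: bar fully home on the solid stop. Its spring is weak (0.6 to 2.2 N, less than the bar's weight, so a bar pressed home stays home); below it the stop is solid and the force rises steeply. Over 45 N between bar and stop is ramming.
- lever (a joint): angle of the collet lever about the vertical bore axis, rad: 0 = fully open, 1.05 = fully closed at its end stop; it grows clockwise as seen from above. Stays where it is left; turning takes about 0.35 to 0.5 N m (about 3 to 4 N at the knob).
- lever_knob (a point): centre of the black upright cylindrical knob on the end of the lever, 22 mm in diameter and 55 mm tall, 88 mm above the table (its top 115 mm, its foot 60 mm), 120 mm from the bore axis; with the lever at 0 it lies in the direction -75 degrees about z from the fixture's x axis. The flat arm below it lies 40 to 50 mm above the table.
- wrench: loose steel wrench, 160 mm long, lying on the table; leave it alone
- oil_can: loose steel oil can, 52 mm in diameter, 110 mm tall, standing; leave it alone
- gauge: loose surface gauge: 75 x 50 x 30 mm foot with a 200 mm tall pillar and a scriber; leave it alone
- parallel: loose blued steel parallel, 110 x 14 x 20 mm, lying on the table; leave it alone
- brush: loose bench brush, 160 mm long, lying on the table; leave it alone
- fixture: fixed upright collet fixture; origin at the centre of its underside, below the bore. Base plate 130 x 130 x 18 mm, barrel 84 mm, nose 68 mm in diameter. Three sprung fingers in the bore drag on the bar: pushing it down takes up to about 15 N as its foot spreads them 8 to 20 mm down, then a few newtons beyond its weight; let go, it stays there and does not sink by itself.

How it is judged:
On the way, in this order (a step that is already met when the one before it is completed fails the run):
1. the large hex bar is home on the depth stop in the open collet (stop cap pressed down over 3 mm of its 4 mm) with the lever still open (under 0.4 rad) (value of joint stop above 0.003 m and horizontal distance between hex_bar_center and collet_mouth below 0.005 m and z of hex_bar_center in the frame of collet_mouth below 0.022 m and value of joint lever below 0.4 rad), for 0.2 s.
2. the lever is swung closed (over 0.95 rad) (value of joint lever above 0.95 rad), for 0.2 s.
At the end, for the whole second after the job is handed in: The large hex bar stands upright (within 0.08 rad) at rest in the collet, its centre within 5 mm of the bore axis and its foot home on the depth stop (cap pressed over 3 mm of its 4 mm), and the lever is closed (over 0.95 of 1.05 rad) (value of joint stop above 0.003 m and horizontal distance between hex_bar_center and collet_mouth below 0.005 m and z of hex_bar_center in the frame of collet_mouth below 0.022 m and angle between hex_bar_center's own z axis and vertical below 0.08 rad and value of joint lever above 0.95 rad and linear speed of hex_bar below 0.02 m/s); the robot touches nothing.
It fails at once if the bar is rammed against the depth stop (over 45 N) (contact force between hex_bar and stop above 45 N).
It fails at once if another bar is disturbed (moved over 30 mm) (distance of any of thin_bar_center, round_bar_center from where it was at the start of the episode above 0.03 m).
It fails at once if a tool on the bench is disturbed (moved over 30 mm) (distance of any of wrench, oil_can, gauge, parallel, brush from where it was at the start of the episode above 0.03 m).
It also fails if it takes over 51 s, if anything falls off the work surface, if the arm or the gripper's body presses on something with over 40 N, if the wrist force passes 120 N, or if a joint passes its speed limit or range.

## Working session

There is one attempt and no reset: what is moved stays moved. The work goes in short steps, Python scripts to look and compute and a shell command to move; the robot and the scene stay as the last step left them, time stands still between calls to the robot, and variables do not carry over. Pictures are saved under pics/ and viewed, and the job is handed in when it is done.

```bash
mkdir -p pics; python3 - <<'E'
from station import status, camera
import cv2, numpy as np
print(status.get_obs())
for n in ["scene","side","wrist"]:
    c=camera(n); cv2.imwrite(f"pics/{n}0.png",cv2.cvtColor(c["image"],cv2.COLOR_RGB2BGR))
    print(n,c["fx"],c["cx"],c["cy"],np.round(c["world_from_camera"],3).tolist())
E
```

```text
{'time_s': 0.0, 'qpos': array([ 1.25140283e+00,  3.00492247e-01,  1.52159886e+00, -4.63167451e-06,
        1.32072299e+00, -6.65999401e-02]), 'joint_vel': array([-0.00139148,  0.00142858,  0.00084951, -0.00081195, -0.00110138,
       -0.00038753]), 'tau': array([-7.88272810e-04, -5.31800008e+01, -3.52737951e+01,  7.08070910e-02,
        2.44584319e-02, -7.28276336e-05]), 'ee_pos': array([0.13747707, 0.53225475, 0.20486722]), 'eef_rot': array([-3.14037363e+00, -7.68112900e-05,  2.88880020e+00]), 'force': array([-0.49771894, -0.11243085, -0.35247478]), 'moment': array([ 0.0279593 , -0.04156539, -0.00250284]), 'grip_width': 0.09404902700568878}
scene 382.61448140913916 279.55011872001586 205.42447603402655 [[-0.747, 0.517, -0.417, 0.886], [0.664, 0.575, -0.478, 0.412], [-0.007, -0.634, -0.773, 0.733], [0.0, 0.0, 0.0, 1.0]]
side 454.1663646732283 284.6379760300396 205.04070856778387 [[0.958, -0.208, 0.199, 0.326], [-0.288, -0.712, 0.641, -0.73], [0.009, -0.671, -0.741, 0.941], [0.0, 0.0, 0.0, 1.0]]
wrist 367.30052322953316 279.10434777347945 205.83507972671404 [[0.249, 0.936, 0.25, 0.065], [0.968, -0.24, -0.066, 0.551], [-0.002, 0.258, -0.966, 0.384], [0.0, 0.0, 0.0, 1.0]]
```

View pics/scene0.png

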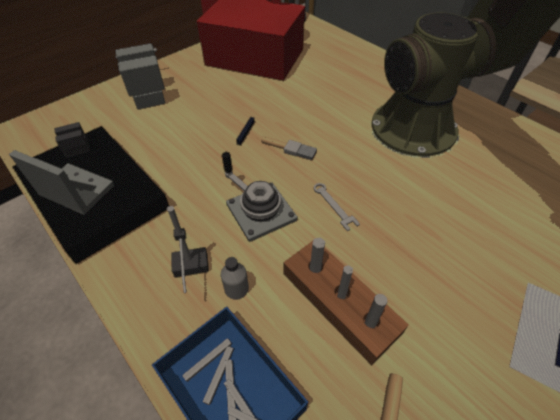

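View pics/side0.png

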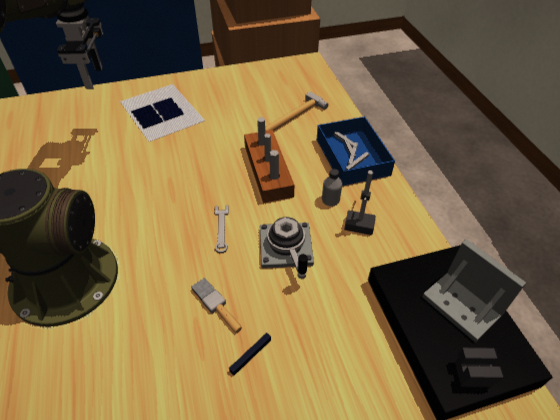

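View pics/wrist0.png

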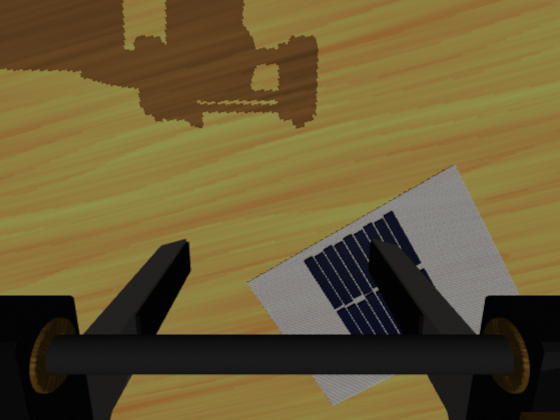

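The scene view shows the rack with its bars at about (317,255), (345,282) and (376,312), the collet at (261,195) and the knob at (227,162). Next I zoom in.

```bash
cat > h.py <<'E'
import numpy as np, cv2
from station import camera, status
def get(n):
    c=camera(n); return c
def ray(c,u,v):
    T=np.array(c["world_from_camera"]); d=T[:3,:3]@np.array([(u-c["cx"])/c["fx"],(v-c["cy"])/c["fy"],1]); return T[:3,3],d/np.linalg.norm(d)
def onz(c,u,v,z):
    o,d=ray(c,u,v); return o+d*(z-o[2])/d[2]
def proj(c,p):
    T=np.linalg.inv(np.array(c["world_from_camera"])); q=T[:3,:3]@np.array(p)+T[:3,3]
    return np.array([c["fx"]*q[0]/q[2]+c["cx"],c["fy"]*q[1]/q[2]+c["cy"]])
def crop(c,u0,v0,u1,v1,s,name):
    im=cv2.cvtColor(c["image"],cv2.COLOR_RGB2BGR)[v0:v1,u0:u1]
    cv2.imwrite("pics/"+name,cv2.resize(im,None,fx=s,fy=s,interpolation=cv2.INTER_CUBIC))
E
python3 - <<'E'
from h import *
c=get("scene"); crop(c,270,220,420,360,5,"s1.png"); crop(c,200,140,310,240,6,"s2.png")
c=get("side"); crop(c,230,100,310,210,5,"d1.png"); crop(c,240,200,330,290,6,"d2.png")
E
```

```text
(no output)
```

View pics/s1.png

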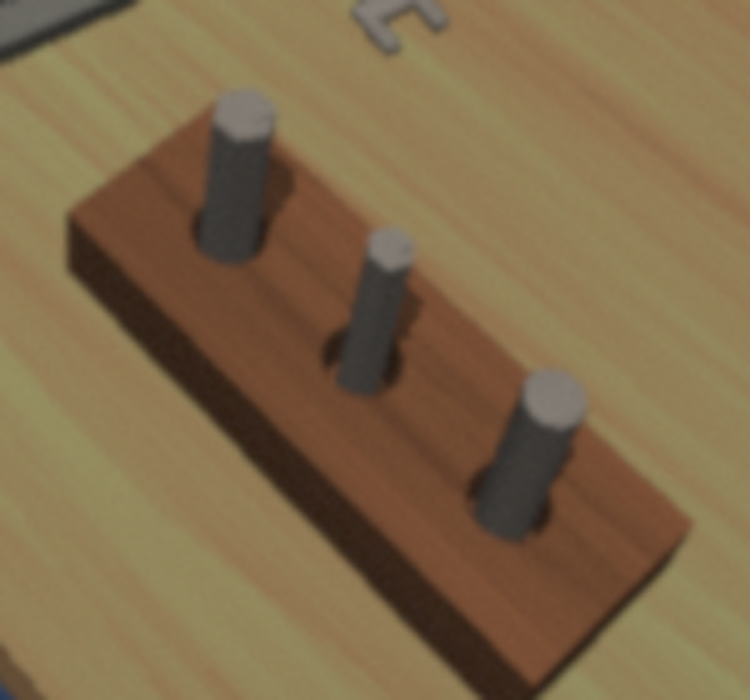

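View pics/d1.png

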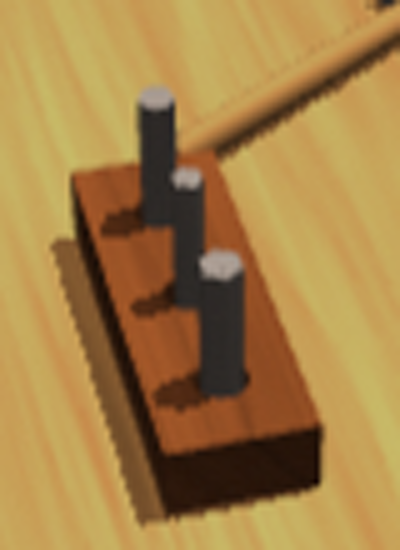

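View pics/s2.png

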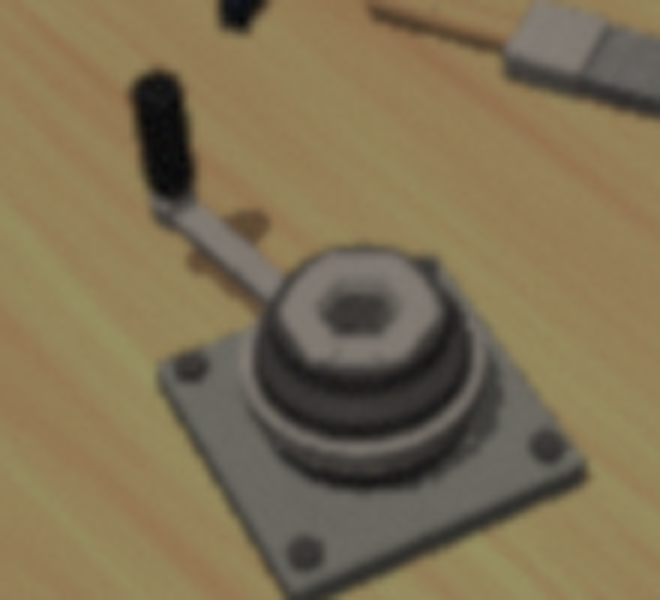

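View pics/d2.png

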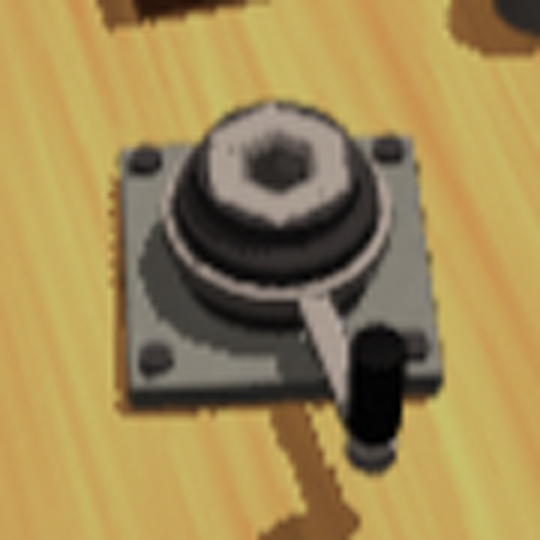

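The large hex bar is the one nearest the collet: its top sits at scene (318.6,243) and side (274,153). The far one is round and the middle one is thin. Now I triangulate.

```bash
python3 - <<'E'
from h import *
S=get("scene"); D=get("side")
def tri(a,b):
    o1,d1=ray(S,*a);o2,d2=ray(D,*b)
    A=np.stack([d1,-d2],1); t=np.linalg.lstsq(A,o2-o1,rcond=None)[0]
    p,q=o1+t[0]*d1,o2+t[1]*d2; return np.round((p+q)/2,4),round(np.linalg.norm(p-q),4)
P=lambda c,s:(c[0]-.5+.0,c[1]) 
s1=lambda x,y:(270+x/5-.4,220+y/5-.4); d1=lambda x,y:(230+x/5-.4,100+y/5-.4)
s2=lambda x,y:(200+x/6-.4,140+y/6-.4); d2=lambda x,y:(240+x/6-.4,200+y/6-.4)
print("hextop",tri(s1(243,115),d1(221,264)))
print("thintop",tri(s1(390,249),d1(187,178)))
print("roundtop",tri(s1(554,399),d1(156,98)))
print("mouth",tri(s2(361,309),d2(280,163)))
print("knobtop",tri(s2(157,84),d2(381,340)))
for nm,c,f,pts in [("S",S,s2,[(160,370),(297,598),(585,472),(435,262)]),("D",D,d2,[(122,152),(415,140),(438,385),(130,395)])]:
    q=np.array([onz(c,*f(*p),0.018 )[:2] for p in pts]); print(nm,q.round(4).tolist(),q.mean(0).round(4)); e=np.roll(q,-1,0)-q; print(np.degrees(np.arctan2(e[:,1],e[:,0])).round(1),np.linalg.norm(e,axis=1).round(3))
# rack top corners z=.05 
q=np.array([onz(S,*s1(*p),.05)[:2] for p in [(70,213),(535,685),(692,525),(215,100)]]);e=np.roll(q,-1,0)-q;print(q.round(3).tolist(),np.degrees(np.arctan2(e[:,1],e[:,0])).round(1),np.linalg.norm(e,axis=1).round(3))
E
```

```text
hextop (array([0.5695, 0.1578, 0.1336]), np.float64(0.0012))
thintop (array([0.5711, 0.2328, 0.1333]), np.float64(0.0011))
roundtop (array([0.573 , 0.3081, 0.1331]), np.float64(0.0013))
mouth (array([ 0.54  , -0.0543,  0.0784]), np.float64(0.0029))
knobtop (array([ 0.5426, -0.1738,  0.1134]), np.float64(0.0027))
S [[0.5885, -0.126], [0.6171, -0.0014], [0.4958, 0.0275], [0.4663, -0.0963]] [ 0.5419 -0.049 ]
[  77.1  166.6 -103.4  -13.7] [0.128 0.125 0.127 0.126]
D [[0.4914, 0.0176], [0.6172, -0.012], [0.5842, -0.1384], [0.4621, -0.1077]] [ 0.5387 -0.0601]
[ -13.2 -104.6  165.9   76.8] [0.129 0.131 0.126 0.129]
[[0.612, 0.109], [0.618, 0.358], [0.53, 0.359], [0.528, 0.109]] [ 88.6 179.  -90.5   0. ] [0.249 0.088 0.25  0.084]
```

Heights check out: bar tops measure 0.133 against 0.135, the mouth 0.078 against 0.080. The fixture yaw is about -13.6°, consistent with the knob direction. I'll hover over the large hex bar at yaw about 90°.

```bash
python3 -m jog '[[-0.512,-0.254,-0.01,0,0,0.83,1],[-0.512,-0.254,-0.01,0,0,0.83,1],[-0.512,-0.254,-0.01,0,0,0.83,1],[-0.512,-0.254,-0.01,0,0,0.83,1],[-0.512,-0.254,-0.01,0,0,0.83,1],[-0.512,-0.254,-0.01,0,0,0.83,1],[-0.512,-0.254,-0.01,0,0,0.83,1],[-0.512,-0.254,-0.01,0,0,0.83,1],[-0.512,-0.254,-0.01,0,0,0.83,1],[-0.512,-0.254,-0.01,0,0,0.83,1],[-0.512,-0.254,-0.01,0,0,0.83,1],[-0.512,-0.254,-0.01,0,0,0.83,1],[-0.512,-0.254,-0.01,0,0,0.83,1],[-0.512,-0.254,-0.01,0,0,0.83,1]]' 20
python3 - <<'E'
from h import *
c=get("wrist"); cv2.imwrite("pics/w1.png",cv2.cvtColor(c["image"],cv2.COLOR_RGB2BGR)); o=status.get_obs(); print(o["ee_pos"],o["eef_rot"]); print(proj(c,o["ee_pos"]),proj(c,[.5695,.1578,.135]))
E
```

```text
time_s: 1.75
ee_pos: [0.5694, 0.1586, 0.215]
eef_rot: [-3.141, 0.0, 1.585]
force: [0.3, 0.6, -0.4]
grip_width: 0.0943
[0.56912888 0.15915639 0.21528398] [-3.14118005e+00  1.34769506e-04  1.58556375e+00]
[278.87386231 255.08078293] [279.69232489 214.16507239]
```

View pics/w1.png

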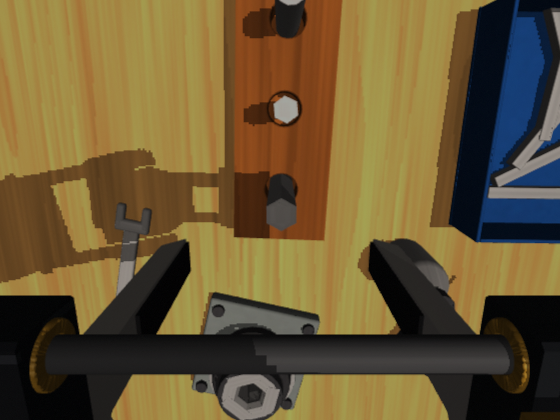

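The hex bar top is at (281,211) in the wrist view, in shadow, with the collet at (248,395). I zoom in and fit the hexagon.

```bash
python3 - <<'E'
from h import *
c=get("wrist"); im=c["image"][185:240,250:315]; 
im=cv2.convertScaleAbs(im,alpha=2.2); cv2.imwrite("pics/w2.png",cv2.cvtColor(cv2.resize(im,None,fx=10,fy=10,interpolation=cv2.INTER_CUBIC),cv2.COLOR_RGB2BGR))
g=im.astype(int); print(g[18:44:2,14:50:2].sum(2)//3)
E
```

```text
[[ 83  75  66  66  88 152 162 165 163 162 165 164 154  98  59  58 132 152]
 [ 83  74  80 139 161 165 165 153 168 165 163 163 163 161 144  97 112 152]
 [ 80 100 154 158 161 161 157 158 161 167 166 167 165 168 160 160 148 150]
 [ 81 106 165 168 172 171 167 165 166 165 166 167 168 165 160 160 160 151]
 [ 79 110 163 168 172 170 165 165 166 165 167 168 168 166 161 163 159 151]
 [ 80 113 163 165 171 170 165 165 165 164 165 168 168 165 159 159 158 151]
 [ 79 112 163 167 170 170 163 165 165 165 166 166 168 165 160 160 158 150]
 [ 80 111 163 165 172 169 166 165 163 163 163 166 165 164 159 160 158 151]
 [ 78 112 161 165 170 168 165 165 165 164 164 165 165 163 157 160 162 150]
 [ 81 112 162 164 170 168 165 163 163 164 163 164 165 164 160 160 162 151]
 [ 79 104 163 164 167 166 163 164 165 165 163 165 165 162 158 159 160 150]
 [ 76  85  89 141 159 158 161 163 168 167 168 161 160 159 159 156 151 149]
 [ 76  84  83 146 159 167 159 160 161 163 165 159 161 161 151 151 151 151]]
```

View pics/w2.png

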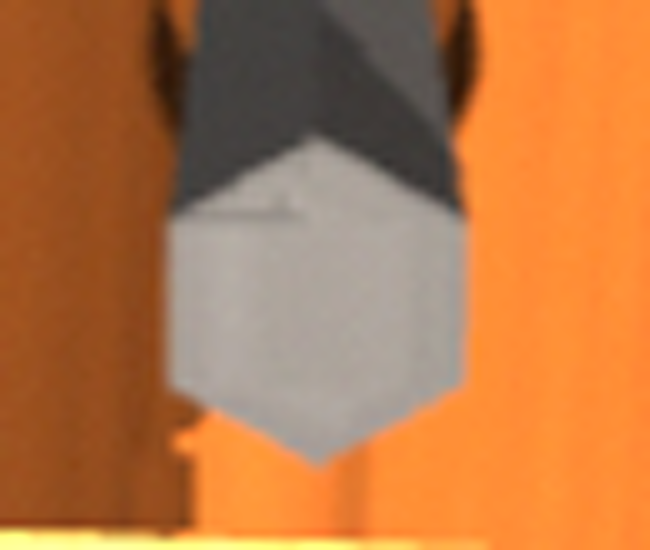

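```bash
python3 - <<'E'
from h import *
c=get("wrist")
q=np.array([onz(c,250+x/10-.45,185+y/10-.45,.135)[:2] for x,y in [(315,135),(463,215),(465,383),(320,467),(170,383),(168,217)]])
m=q.mean(0);v=q-m;print(m.round(4),np.linalg.norm(v,axis=1).round(4)*2,np.degrees(np.arctan2(v[:,1],v[:,0])).round(1)%60)
print(onz(c,280,210.5,.135))
crop(c,190,285,330,420,5,"w3.png")
E
```

```text
[0.5703 0.1581] [0.0252 0.025  0.0254 0.0258 0.0252 0.0252] [31.6 32.5 31.  32.1 31.2 30.5]
[0.56933173 0.16128223 0.135     ]
```

View pics/w3.png

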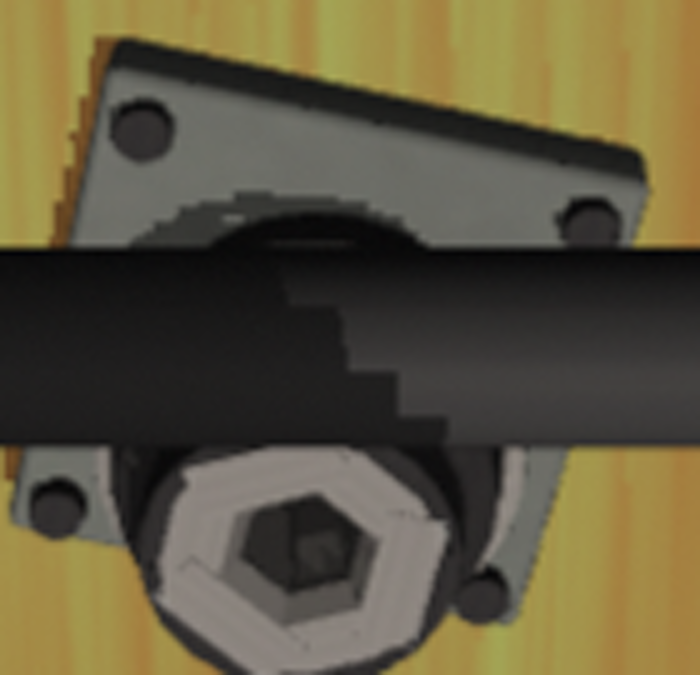

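Bar centre is (0.5703, 0.1581), 25.3 mm across corners, with flat normals at 1.5°. Before grasping I'll look at the collet from directly above.

```bash
python3 -m jog '[[-0.213,-0.03,0,0,0,0.16,1],[-0.213,-0.03,0,0,0,0.16,1],[-0.213,-0.03,0,0,0,0.16,1],[-0.213,-0.03,0,0,0,0.16,1],[-0.213,-0.03,0,0,0,0.16,1],[-0.213,-0.03,0,0,0,0.16,1],[-0.213,-0.03,0,0,0,0.16,1]]'
python3 - <<'E'
from h import *
c=get("wrist"); cv2.imwrite("pics/w4.png",cv2.cvtColor(c["image"],cv2.COLOR_RGB2BGR)); o=status.get_obs(); print(o["ee_pos"],o["eef_rot"]); u,v=proj(c,[.54,-.054,.08]);print(u,v)
u,v=int(u),int(v); crop(c,u-55,v-50,u+55,v+50,7,"w5.png"); print(u-55,v-50)
E
```

```text
time_s: 2.6
ee_pos: [0.5424, -0.0527, 0.2158]
eef_rot: [3.141, -0.0, 1.336]
force: [0.1, 0.8, 0.3]
grip_width: 0.0941
[ 0.5424935  -0.05237282  0.21574989] [ 3.14133498e+00 -1.45107860e-04  1.33667622e+00]
277.0614676529711 197.35269017030453
222 147
```

View pics/w5.png

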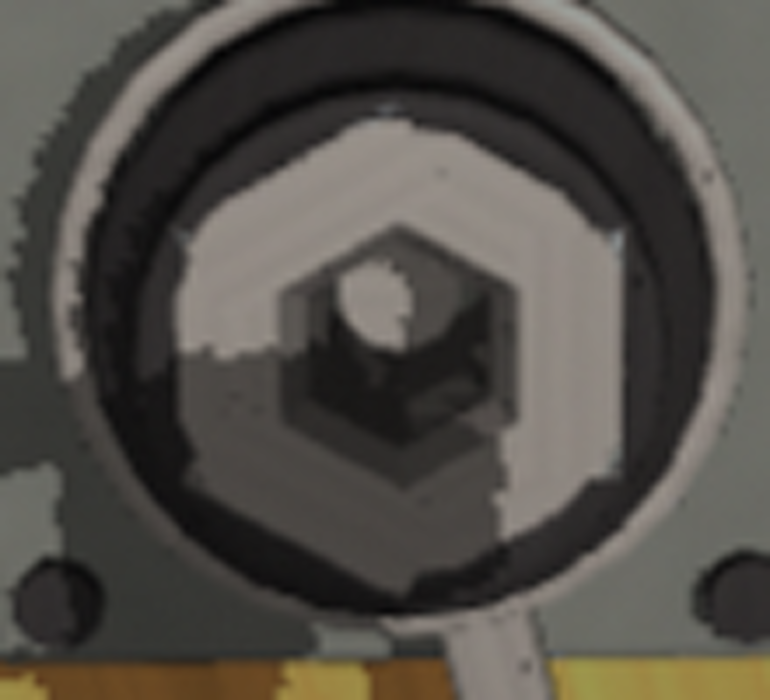

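View pics/w4.png

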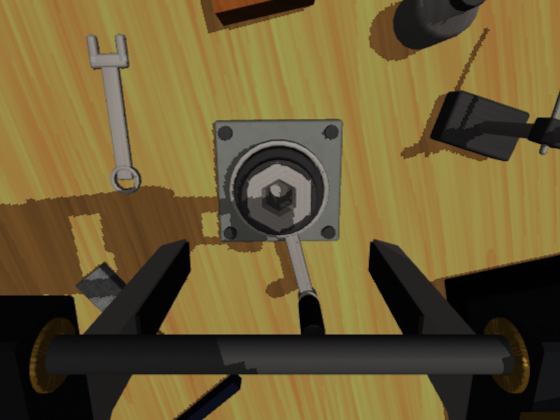

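The wrist crop shows the bevel hexagon centred at about crop (400,356), which is image (279,198).

```bash
python3 - <<'E'
from h import *
c=get("wrist"); o=status.get_obs()
q=np.array([onz(c,222+x/7-.43,147+y/7-.43,.08)[:2] for x,y in [(400,222),(520,288),(520,422),(403,490),(280,422),(280,290)]])
m=q.mean(0);v=q-m;print(m.round(4),np.linalg.norm(v,axis=1).round(4)*2,(np.degrees(np.arctan2(v[:,1],v[:,0]))-30).round(1)%60-60)
# plate edges at z=.018, corners
im=c["image"]
for p in [(217,121),(341,121),(341,240)]: print(onz(c,*p,.018).round(4))
p=[onz(c,*a,.018) for a in [(217,121.5),(341,120.5)]]; print(np.degrees(np.arctan2(*(p[1]-p[0])[[1,0]])))
print(np.degrees(o["eef_rot"][2]))
k=onz(c,311,296,.115);print("knobtop?",k)
E
```

```text
[ 0.5415 -0.0541] [0.0344 0.0348 0.0348 0.035  0.035  0.0346] [-13.2 -12.8 -12.7 -12.3 -14.1 -13. ]
[0.496  0.0219 0.018 ]
[ 0.6165 -0.0067  0.018 ]
[ 0.5927 -0.1308  0.018 ]
-12.898121284815529
76.60688002524536
knobtop? [ 0.55024294 -0.13527186  0.115     ]
```

Mouth is at (0.5415, -0.0541) with yaw about -13.0° (34.7 mm across corners against 34.6 expected). Back to the bar to grasp it, first hovering at grasp yaw.

```bash
python3 -m jog '[[0.211,-0.022,0,0,0,-0.166,0.2],[0.211,-0.022,0,0,0,-0.166,0.2],[0.211,-0.022,0,0,0,-0.166,0.2],[0.211,-0.022,0,0,0,-0.166,0.2],[0.211,-0.022,0,0,0,-0.166,0.2],[0.211,-0.022,0,0,0,-0.166,0.2],[0.211,-0.022,0,0,0,-0.166,0.2],[0.211,-0.022,0,0,0,-0.166,0.2]]'
python3 - <<'E'
from h import *
c=get("wrist");o=status.get_obs(); print(o["ee_pos"],np.degrees(o["eef_rot"]),o["grip_width"]);
T=np.array(c["world_from_camera"]);print(T[:3,3].round(4))
u,v=map(int,proj(c,[.5703,.1581,.135]));print(u,v);crop(c,u-55,v-45,u+55,v+45,7,"w6.png");print(u-55,v-45)
E
```

```text
time_s: 3.5
ee_pos: [0.57, 0.1569, 0.2158]
eef_rot: [3.141, 0.0, 1.597]
force: [-0.4, -0.1, -0.2]
grip_width: 0.0565
[0.5700484  0.15680052 0.21587304] [1.79979864e+02 2.75073247e-03 9.14625191e+01] 0.05632861269941832
[0.5681 0.2321 0.3944]
279 211
224 166
```

View pics/w6.png

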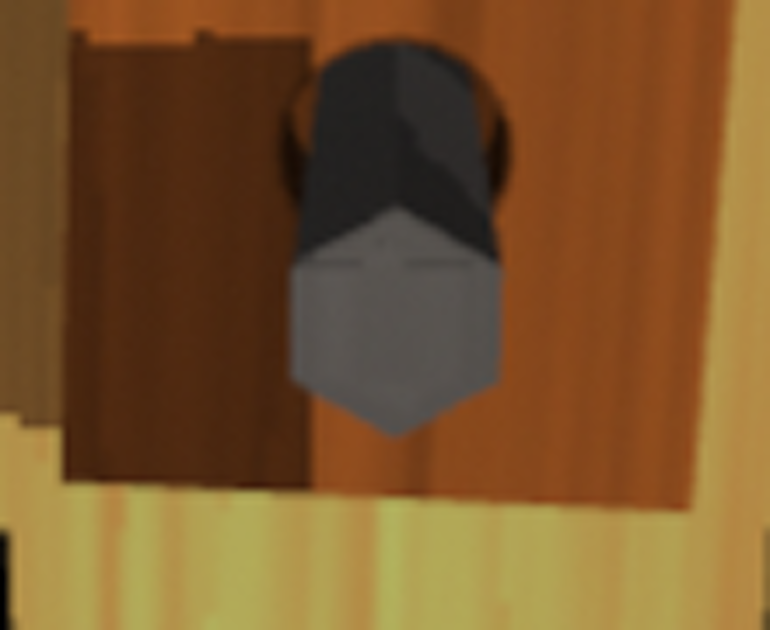

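Jaws are aligned with the flats. Now descend 125 mm to a grasp 25 mm below the bar top.

```bash
python3 -m jog '[[0.001,0,0.04,0,0,0,0.2],[0.001,0,0.08,0,0,0,0.2],[0.001,0,0.11,0,0,0,0.2],[0.001,0,0.125,0,0,0,0.2],[0.001,0,0.125,0,0,0,0.2],[0.001,0,0.125,0,0,0,-1],[0.001,0,0.125,0,0,0,-1],[0.001,0,0.125,0,0,0,-1],[0.001,0,0.125,0,0,0,-1],[0.001,0,0.125,0,0,0,-1],[0.001,0,0.125,0,0,0,-1],[0.001,0,0.125,0,0,0,-1]]' 40
```

```text
time_s: 4.75
ee_pos: [0.5704, 0.1579, 0.0914]
eef_rot: [3.14, -0.0, 1.596]
force: [-0.0, 0.1, 5.4]
grip_width: 0.0216
```

```bash
python3 -m jog '[[0,0,-0.02,0,0,0,-1],[0,0,-0.05,0,0,0,-1],[0,0,-0.08,0,0,0,-1],[0,0,-0.1,0,0,0,-1],[-0.03,-0.005,-0.1,0,0,0.05,-1],[-0.07,-0.012,-0.1,0,0,0.1,-1],[-0.11,-0.018,-0.1,0,0,0.16,-1],[-0.15,-0.025,-0.1,0,0,0.16,-1],[-0.19,-0.031,-0.1,0,0,0.16,-1],[-0.211,-0.034,-0.1,0,0,0.16,-1],[-0.211,-0.034,-0.1,0,0,0.16,-1],[-0.211,-0.034,-0.1,0,0,0.16,-1]]'
python3 - <<'E'
from h import *
for n in ["wrist","side","scene"]:
    c=get(n); cv2.imwrite(f"pics/{n}2.png",cv2.cvtColor(c["image"],cv2.COLOR_RGB2BGR))
    if n=="side": crop(c,230,120,340,290,4,"d3.png")
    if n=="scene": crop(c,190,80,340,260,4,"s3.png")
o=status.get_obs(); print(o["ee_pos"],np.degrees(o["eef_rot"]),o["force"],o["grip_width"])
E
```

```text
time_s: 5.95
ee_pos: [0.5413, -0.0539, 0.1907]
eef_rot: [-3.141, -0.001, 1.344]
force: [-0.3, -0.8, -4.3]
grip_width: 0.0217
[ 0.54159702 -0.05300093  0.19100808] [ 1.79969592e+02 -3.05226002e-02  7.71310316e+01] [ 0.08711594  0.48764516 -4.88188062] 0.021375102365395846
```

View pics/wrist2.png

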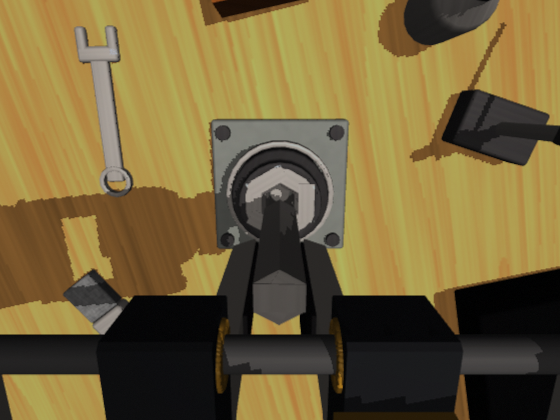

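View pics/d3.png

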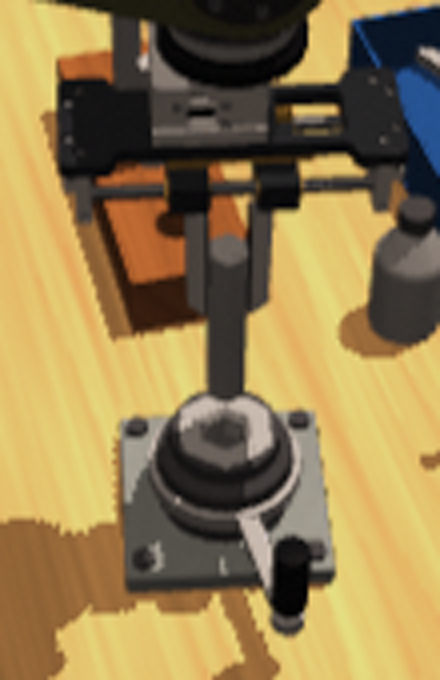

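View pics/s3.png

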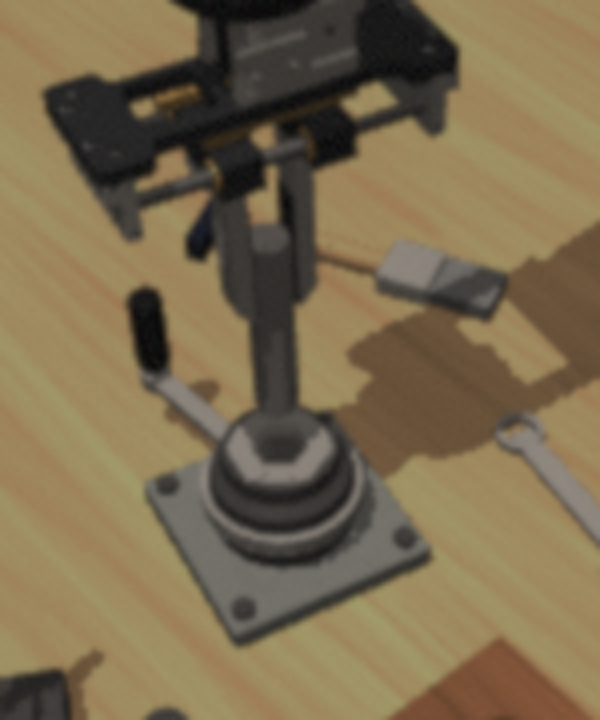

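The bar is held upright over the mouth, and its top hexagon is at wrist (280,297). I check the top centre, yaw and tilt.

```bash
python3 - <<'E'
from h import *
c=get("wrist");o=status.get_obs();crop(c,225,165,335,330,4,"w7.png");
im=cv2.convertScaleAbs(c["image"],alpha=2);c2=dict(c,image=im);crop(c2,225,165,335,330,4,"w7.png")
print(proj(c,[*o["ee_pos"][:2],.235]),proj(c,[*o["ee_pos"][:2],.115]),proj(c,[.5415,-.0541,.08]))
E
```

```text
[279.3292715  298.09290379] [279.40021918 214.65388037] [279.51765386 203.76718082]
```

View pics/w7.png

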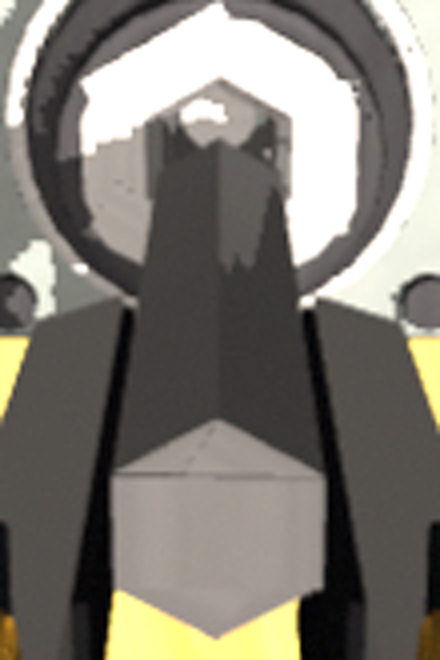

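Aligned within a millimetre in position and about 0.3° in yaw. Descending in stages, watching the force.

```bash
python3 -m jog '[[-0.0005,0,0.01,0,0,0,-1],[-0.0005,0,0.02,0,0,0,-1],[-0.0005,0,0.03,0,0,0,-1],[-0.0005,0,0.034,0,0,0,-1],[-0.0005,0,0.037,0,0,0,-1],[-0.0005,0,0.04,0,0,0,-1],[-0.0005,0,0.04,0,0,0,-1]]'
python3 -c "
from station import status
o=status.get_obs();print(o['ee_pos'],o['eef_rot'],o['force'],o['moment'])"
```

```text
time_s: 6.85
ee_pos: [0.5415, -0.0535, 0.1509]
eef_rot: [3.141, -0.0, 1.346]
force: [0.6, 0.2, -4.0]
grip_width: 0.0219
[ 0.54153126 -0.05353611  0.15088077] [ 3.14108829e+00 -4.72248724e-04  1.34625722e+00] [ 0.56884153  0.21381962 -3.98505725] [-0.08491822  0.06666213  0.00640567]
```

```bash
python3 -m jog '[[0,0,0.002,0,0,0,-1],[0,0,0.004,0,0,0,-1],[0,0,0.006,0,0,0,-1],[0,0,0.008,0,0,0,-1],[0,0,0.008,0,0,0,-1]]'
python3 -m jog '[[0,0,0.002,0,0,0,-1],[0,0,0.004,0,0,0,-1],[0,0,0.006,0,0,0,-1],[0,0,0.008,0,0,0,-1],[0,0,0.008,0,0,0,-1]]'
```

```text
time_s: 7.35
ee_pos: [0.5414, -0.0535, 0.1426]
eef_rot: [3.141, -0.0, 1.346]
force: [1.0, 0.2, -4.7]
grip_width: 0.0219
time_s: 7.85
ee_pos: [0.5415, -0.0536, 0.1344]
eef_rot: [3.141, -0.0, 1.346]
force: [0.9, -1.4, -1.3]
grip_width: 0.0215
```

```bash
python3 -m jog '[[0,0,0.002,0,0,0,-1],[0,0,0.004,0,0,0,-1],[0,0,0.006,0,0,0,-1],[0,0,0.008,0,0,0,-1],[0,0,0.008,0,0,0,-1]]'
python3 -m jog '[[0,0,0.002,0,0,0,-1],[0,0,0.004,0,0,0,-1],[0,0,0.006,0,0,0,-1],[0,0,0.007,0,0,0,-1],[0,0,0.007,0,0,0,-1]]'
```

```text
time_s: 8.35
ee_pos: [0.5415, -0.0536, 0.1261]
eef_rot: [3.141, -0.0, 1.346]
force: [1.4, -2.0, -0.6]
grip_width: 0.0221
time_s: 8.85
ee_pos: [0.5415, -0.0537, 0.1189]
eef_rot: [3.141, -0.0, 1.346]
force: [0.8, -2.1, -0.9]
grip_width: 0.0218
```

The foot is about 37.5 mm deep. From here I take 1 mm steps, with a force check gating each one.

```bash
cat > ok.py <<'E'
import sys
from station import status
o=status.get_obs(); print(o["ee_pos"][2].round(4),o["force"].round(1),o["time_s"]); sys.exit(o["force"][2]>float(sys.argv[1]))
E
python3 -m jog '[[0,0,0.001,0,0,0,-1],[0,0,0.001,0,0,0,-1]]' >/dev/null; python3 ok.py 5 && python3 -m jog '[[0,0,0.001,0,0,0,-1],[0,0,0.001,0,0,0,-1]]'>/dev/null && python3 ok.py 5 && python3 -m jog '[[0,0,0.001,0,0,0,-1],[0,0,0.001,0,0,0,-1]]'>/dev/null && python3 ok.py 5 && python3 -m jog '[[0,0,0.001,0,0,0,-1],[0,0,0.001,0,0,0,-1]]'>/dev/null && python3 ok.py 5 && python3 -m jog '[[0,0,0.001,0,0,0,-1],[0,0,0.001,0,0,0,-1]]'>/dev/null && python3 ok.py 5 && python3 -m jog '[[0,0,0.001,0,0,0,-1],[0,0,0.001,0,0,0,-1]]'>/dev/null && python3 ok.py 5
```

```text
0.1178 [ 1.  -2.4  0.7] 9.05False
```

```bash
sed -i 's/sys.exit(\(.*\))$/sys.exit(int(\1))/' ok.py; tail -1 ok.py
python3 -m jog '[[0,0,0.001,0,0,0,-1],[0,0,0.001,0,0,0,-1]]' >/dev/null; python3 ok.py 5 && python3 -m jog '[[0,0,0.001,0,0,0,-1],[0,0,0.001,0,0,0,-1]]'>/dev/null && python3 ok.py 5 && python3 -m jog '[[0,0,0.001,0,0,0,-1],[0,0,0.001,0,0,0,-1]]'>/dev/null && python3 ok.py 5 && python3 -m jog '[[0,0,0.001,0,0,0,-1],[0,0,0.001,0,0,0,-1]]'>/dev/null && python3 ok.py 5 && python3 -m jog '[[0,0,0.001,0,0,0,-1],[0,0,0.001,0,0,0,-1]]'>/dev/null && python3 ok.py 5 && python3 -m jog '[[0,0,0.001,0,0,0,-1],[0,0,0.001,0,0,0,-1]]'>/dev/null && python3 ok.py 5
```

```text
o=status.get_obs(); print(o["ee_pos"][2].round(4),o["force"].round(1),o["time_s"]); sys.exit(int(o["force"][2]>float(sys.argv[1])))
0.1167 [ 0.8 -2.2  1.7] 9.25
0.1157 [ 0.2 -1.4  2.2] 9.45
0.1146 [ 0.6 -2.3  2.5] 9.65
0.1135 [-0.3 -1.9  2.6] 9.85
0.1131 [-3.1 -1.1 10.2] 10.05
```

Force started rising at z≈0.118 (the cap), then rose steeply at 0.1131, which fits the solid stop. One more gentle half-millimetre to confirm.

```bash
python3 -m jog '[[0,0,0.0005,0,0,0,-1],[0,0,0.0005,0,0,0,-1]]'; python3 ok.py 5;python3 -m jog '[[0,0,0.0005,0,0,0,-1],[0,0,0.0005,0,0,0,-1],[0,0,0.0005,0,0,0,-1]]'; python3 ok.py 5
```

```text
time_s: 10.25
ee_pos: [0.5416, -0.0537, 0.1131]
eef_rot: [3.141, -0.0, 1.346]
force: [-2.3, -2.0, 11.1]
grip_width: 0.0217
0.1131 [-2.3 -2.  11.1] 10.25
time_s: 10.55
ee_pos: [0.5417, -0.0537, 0.1131]
eef_rot: [3.14, -0.0, 1.346]
force: [-2.6, -0.7, 9.7]
grip_width: 0.0221
0.1131 [-2.6 -0.7  9.7] 10.55
```

```bash
python3 -m jog '[[0,0,0.001,0,0,0,-1],[0,0,0.0014,0,0,0,-1],[0,0,0.0014,0,0,0,-1]]'; python3 ok.py 5
python3 - <<'E'
from h import *
c=get("side"); crop(c,230,120,340,290,4,"d4.png")
E
```

```text
time_s: 10.85
ee_pos: [0.5417, -0.0537, 0.1131]
eef_rot: [3.14, -0.0, 1.346]
force: [-6.0, -0.4, 18.6]
grip_width: 0.0221
0.1131 [-6.  -0.4 18.6] 10.85
```

View pics/d4.png

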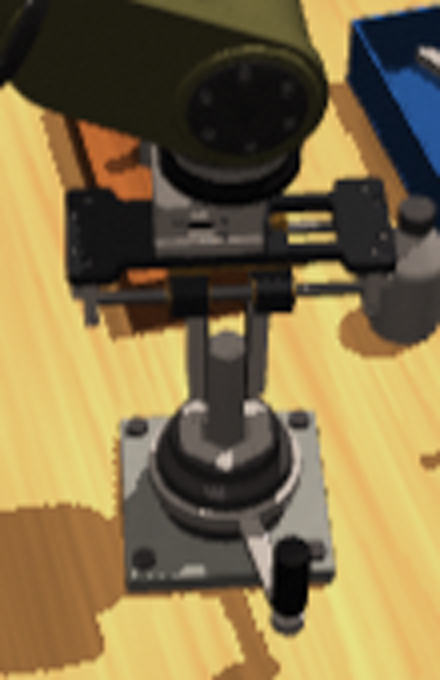

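The bar doesn't move at 18.6 N with the foot about 43 mm deep, so it is home. I release, back off upward, and look.

```bash
python3 -m jog '[[0,0,0,0,0,0,-0.2],[0,0,0,0,0,0,0.1],[0,0,0,0,0,0,0.1],[0,0,0,0,0,0,0.1],[0,0,-0.02,0,0,0,0.1],[0,0,-0.06,0,0,0,0.1],[0,0,-0.09,0,0,0,0.1],[0,0,-0.09,0,0,0,0.1],[0,0,-0.09,0,0,0,0.1]]'
python3 - <<'E'
from h import *
o=status.get_obs(); print(o["ee_pos"],np.degrees(o["eef_rot"]),o["force"])
c=get("wrist");cv2.imwrite("pics/w8.png",cv2.cvtColor(c["image"],cv2.COLOR_RGB2BGR));print(proj(c,[.5415,-.0541,.157]),proj(c,[.543,-.174,.115]))
c=get("side"); crop(c,230,120,340,290,4,"d5.png")
E
```

```text
time_s: 11.8
ee_pos: [0.5415, -0.0536, 0.2028]
eef_rot: [3.14, -0.0, 1.346]
force: [-0.3, 0.4, -0.1]
grip_width: 0.0518
[ 0.54150339 -0.0536      0.20279593] [ 1.79893992e+02 -2.20364963e-02  7.71364844e+01] [-0.34104104  0.40473052 -0.06906655]
[279.38104197 228.63614441] [312.79444163 344.84787796]
```

View pics/w8.png

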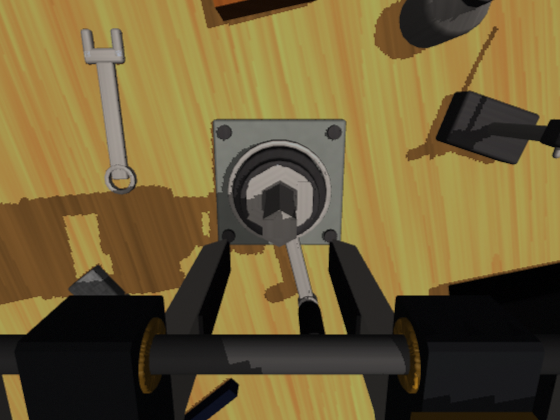

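View pics/d5.png

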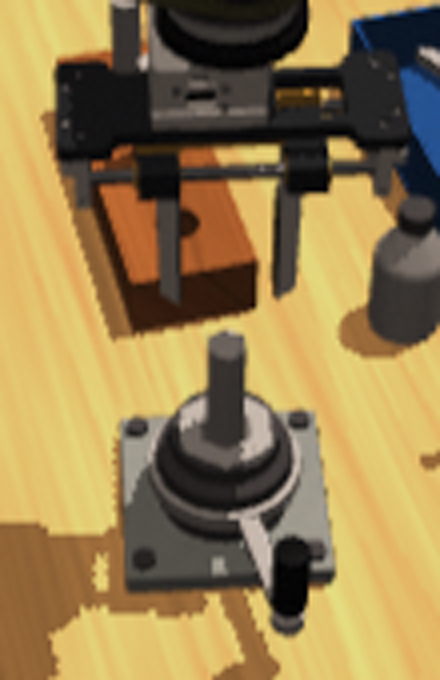

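The bar is standing in the collet with its top still at side crop (226,345). Next I go above the knob with jaws tangential to its arc.

```bash
python3 -m jog '[[-0.04,0.01,0,0,0,-0.06,-0.2],[-0.08,0.02,0,0,0,-0.16,-0.2],[-0.117,0.03,0,0,0,-0.16,-0.2],[-0.117,0.03,0,0,0,-0.16,-0.2],[-0.117,0.03,0,0,0,-0.16,-0.2],[-0.117,0.03,0,0,0,-0.16,-0.2]]'
python3 - <<'E'
from h import *
o=status.get_obs(); print(o["ee_pos"],np.degrees(o["eef_rot"]),o["grip_width"])
c=get("wrist");cv2.imwrite("pics/w9.png",cv2.cvtColor(c["image"],cv2.COLOR_RGB2BGR));print(proj(c,[.5445,-.174,.115]))
E
```

```text
time_s: 12.5
ee_pos: [0.5441, -0.1734, 0.2009]
eef_rot: [-3.14, -0.001, 1.598]
force: [0.4, -0.3, 0.9]
grip_width: 0.0375
[ 0.54411458 -0.17336837  0.20094605] [-1.79916662e+02 -5.53385596e-02  9.15598277e+01] 0.03746435601803274
[280.20532112 211.89644516]
```

View pics/w9.png

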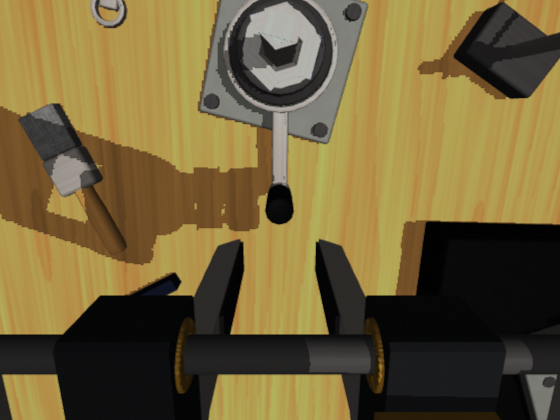

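The knob top is at (279.5,209), centred between the jaws. Brush and parallel lie below fingertip height. Descending over the knob.

```bash
python3 -m jog '[[0,0,0.04,0,0,0,-0.2],[0,0,0.08,0,0,0,-0.2],[0,0,0.105,0,0,0,-0.2],[0,0,0.118,0,0,0,-0.2],[0,0,0.118,0,0,0,-0.2],[0,0,0.118,0,0,0,-0.2]]'
python3 - <<'E'
from h import *
o=status.get_obs(); p=o["ee_pos"]; y=o["eef_rot"][2]; print(p,np.degrees(y),o["force"])
C=np.array([.5415,-.0541]); a0=np.arctan2(*(p[:2]-C)[::-1]); print(np.degrees(a0))
X=np.array([np.cos(y),np.sin(y)]);Y=np.array([np.sin(y),-np.cos(y)])
for d in range(0,73,6):
    a=a0-np.radians(d); q=C+.12*np.array([np.cos(a),np.sin(a)])-p[:2]; print(d,(q@X).round(4),(q@Y).round(4),round(d/90,4))
E
```

```text
time_s: 13.15
ee_pos: [0.5448, -0.173, 0.0844]
eef_rot: [3.141, -0.0, 1.599]
force: [0.2, 0.2, 0.4]
grip_width: 0.0376
[ 0.5447585  -0.17300378  0.08444638] 91.61683591633326 [0.1865571  0.19367186 0.38799811]
-88.43022894180463
0 -0.0011 -0.0 0.0
6 -0.0004 -0.0125 0.0667
12 0.0016 -0.0249 0.1333
18 0.0049 -0.0371 0.2
24 0.0094 -0.0488 0.2667
30 0.0151 -0.06 0.3333
36 0.0219 -0.0705 0.4
42 0.0298 -0.0803 0.4667
48 0.0387 -0.0891 0.5333
54 0.0485 -0.097 0.6
60 0.059 -0.1039 0.6667
66 0.0702 -0.1096 0.7333
72 0.082 -0.1141 0.8
```

```bash
python3 -m jog '[[0,-0.006,0,0,0,0.033,-0.2],[0,-0.012,0,0,0,0.067,-0.2],[0.001,-0.019,0,0,0,0.1,-0.2],[0.002,-0.025,0,0,0,0.133,-0.2],[0.005,-0.037,0,0,0,0.2,-0.2],[0.009,-0.049,0,0,0,0.267,-0.2],[0.015,-0.06,0,0,0,0.333,-0.2],[0.022,-0.07,0,0,0,0.4,-0.2],[0.022,-0.07,0,0,0,0.4,-0.2]]'
cat > arc.py <<'E'
from h import *
import sys
o=status.get_obs(); p=o["ee_pos"]; y=o["eef_rot"][2]; C=np.array([.5415,-.0541]); v=p[:2]-C; a0=np.arctan2(v[1],v[0])
print("pos",p.round(4),"r",np.linalg.norm(v).round(4),"turned",(-88.43-np.degrees(a0)).round(2),"yaw",np.degrees(y).round(1),"F",o["force"].round(1),"M",o["moment"].round(2),"tang F",o["force"][:2]@np.array([np.sin(a0),-np.cos(a0)]))
X=np.array([np.cos(y),np.sin(y)]);Y=np.array([np.sin(y),-np.cos(y)])
for d in map(float,sys.argv[1:]):
    a=a0-np.radians(d); q=C+.12*np.array([np.cos(a),np.sin(a)])-p[:2]; print(d,(q@X).round(4),(q@Y).round(4),round(d/90,4))
E
python3 arc.py 6 12 16 18 20 22 24 26 28 30
```

```text
time_s: 14.05
ee_pos: [0.4744, -0.1528, 0.0862]
eef_rot: [3.139, -0.001, 0.969]
force: [0.4, -0.3, 0.3]
grip_width: 0.0377
pos [ 0.4744 -0.1528  0.0862] r 0.1194 turned 35.78 yaw 55.5 F [ 0.4 -0.3  0.3] M [-0.06  0.07 -0.04] tang F -0.4939984269868046
6.0 -0.0 -0.0125 0.0667
12.0 0.0019 -0.025 0.1333
16.0 0.0039 -0.0331 0.1778
18.0 0.0051 -0.0371 0.2
20.0 0.0064 -0.0411 0.2222
22.0 0.0079 -0.045 0.2444
24.0 0.0095 -0.0489 0.2667
26.0 0.0113 -0.0527 0.2889
28.0 0.0132 -0.0564 0.3111
30.0 0.0152 -0.0601 0.3333
```

No resistance felt yet, so I check with a picture.

```bash
python3 - <<'E'
from h import *
c=get("wrist");cv2.imwrite("pics/w10.png",cv2.cvtColor(c["image"],cv2.COLOR_RGB2BGR))
c=get("side"); crop(c,200,140,350,310,4,"d6.png")
E
```

```text
(no output)
```

View pics/w10.png

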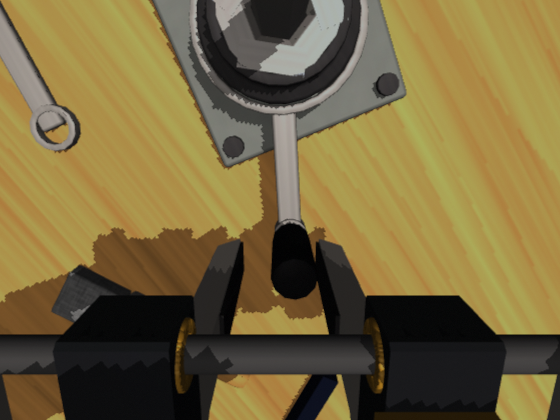

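View pics/d6.png

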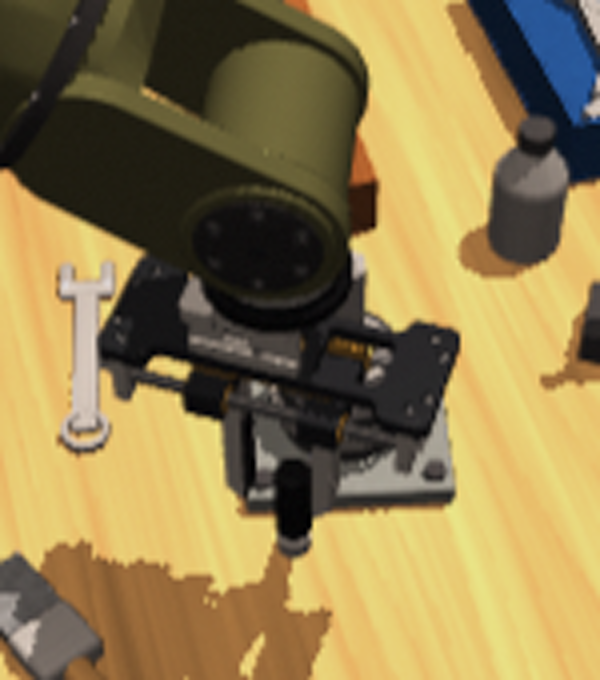

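The knob is following against the right finger; it simply stays where it is left. Continuing.

```bash
python3 -m jog '[[0,-0.012,0,0,0,0.067,-0.2],[0.002,-0.025,0,0,0,0.133,-0.2],[0.005,-0.037,0,0,0,0.2,-0.2],[0.006,-0.041,0,0,0,0.222,-0.2],[0.007,-0.043,0,0,0,0.233,-0.2]]'; python3 arc.py 2 4 6 8 10
```

```text
time_s: 14.65
ee_pos: [0.4441, -0.1237, 0.0864]
eef_rot: [3.138, -0.002, 0.609]
force: [-0.2, -6.0, 1.7]
grip_width: 0.0374
pos [ 0.4441 -0.1237  0.0864] r 0.1197 turned 56.03 yaw 34.9 F [-0.2 -6.   1.7] M [-1.04  0.18 -0.09] tang F -4.7927545454242715
2.0 -0.0003 -0.0042 0.0222
4.0 -0.0001 -0.0084 0.0444
6.0 0.0002 -0.0125 0.0667
8.0 0.0007 -0.0167 0.0889
10.0 0.0013 -0.0209 0.1111
```

```bash
python3 -m jog '[[0,-0.004,0,0,0,0.022,-0.2],[0,-0.008,0,0,0,0.044,-0.2],[0,-0.008,0,0,0,0.044,-0.2]]'; python3 arc.py 2 4 
```

```text
time_s: 14.95
ee_pos: [0.44, -0.1172, 0.0867]
eef_rot: [3.138, -0.003, 0.542]
force: [0.0, -0.0, -0.1]
grip_width: 0.0377
pos [ 0.44   -0.1172  0.0867] r 0.1195 turned 59.7 yaw 31.0 F [ 0.  -0.  -0.1] M [-0.12  0.07 -0.02] tang F -0.039162836339399675
2.0 -0.0005 -0.0042 0.0222
4.0 -0.0003 -0.0084 0.0444
```

```bash
python3 -m jog '[[0,-0.003,0,0,0,0.016,-0.2],[0,-0.004,0,0,0,0.022,-0.2],[0,-0.004,0,0,0,0.022,-0.2]]'; python3 arc.py 2 4 
```

```text
time_s: 15.25
ee_pos: [0.4381, -0.1138, 0.0867]
eef_rot: [3.138, -0.003, 0.508]
force: [1.2, -2.9, -1.4]
grip_width: 0.0377
pos [ 0.4381 -0.1138  0.0867] r 0.1194 turned 61.58 yaw 29.1 F [ 1.2 -2.9 -1.4] M [-0.46 -0.11 -0.02] tang F -3.131442717608099
2.0 -0.0006 -0.0042 0.0222
4.0 -0.0004 -0.0084 0.0444
```

```bash
python3 -m jog '[[0,-0.002,0,0,0,0.011,-0.2],[0,-0.004,0,0,0,0.022,-0.2],[0,-0.004,0,0,0,0.022,-0.2]]'; python3 arc.py 2 
```

```text
time_s: 15.55
ee_pos: [0.4364, -0.1106, 0.0868]
eef_rot: [3.136, -0.004, 0.472]
force: [5.0, -7.6, -5.1]
grip_width: 0.0375
pos [ 0.4364 -0.1106  0.0868] r 0.1193 turned 63.29 yaw 27.0 F [ 5.  -7.6 -5.1] M [-1.27 -0.6  -0.05] tang F -9.01961601258504
2.0 -0.0007 -0.0042 0.0222
```

```bash
python3 -m jog '[[0,-0.002,0,0,0,0.005,-0.2],[0,-0.004,0,0,0,0.005,-0.2],[0,-0.004,0,0,0,0.005,-0.2]]'; python3 arc.py 2 
python3 - <<'E'
from h import *
c=get("wrist");cv2.imwrite("pics/w11.png",cv2.cvtColor(c["image"],cv2.COLOR_RGB2BGR))
E
```

```text
time_s: 15.85
ee_pos: [0.4365, -0.1102, 0.0868]
eef_rot: [3.128, -0.006, 0.464]
force: [18.9, -34.3, -22.9]
grip_width: 0.0384
pos [ 0.4365 -0.1102  0.0868] r 0.1191 turned 63.47 yaw 26.6 F [ 18.9 -34.3 -22.9] M [-5.84 -2.94  0.02] tang F -39.1501762163109
2.0 -0.001 -0.0042 0.0222
```

View pics/w11.png

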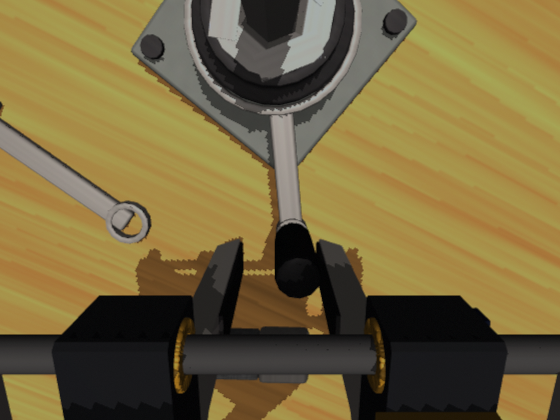

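The end stop is reached: force rises to 39 N with no further motion, at a lever angle of about 60°. I back off to centre the jaws, then lift clear.

```bash
python3 -m jog '[[0,0.004,0,0,0,0,0],[0,0.007,0,0,0,0,0],[0,0.007,0,0,0,0,0],[0,0.007,-0.02,0,0,0,0],[0,0.007,-0.06,0,0,0,0],[0,0.007,-0.1,0,0,0,0],[0,0.007,-0.14,0,0,0,0],[0,0.007,-0.14,0,0,0,0],[0,0.007,-0.14,0,0,0,0]]'
python3 - <<'E'
from h import *
c=get("side"); crop(c,200,140,350,310,4,"d7.png")
c=get("scene"); crop(c,190,80,340,260,4,"s7.png")
c=get("wrist");cv2.imwrite("pics/w12.png",cv2.cvtColor(c["image"],cv2.COLOR_RGB2BGR))
E
python3 arc.py
```

```text
time_s: 16.8
ee_pos: [0.438, -0.1148, 0.227]
eef_rot: [3.128, -0.006, 0.464]
force: [-0.6, -0.6, -0.5]
grip_width: 0.0471
pos [ 0.4375 -0.1148  0.2255] r 0.1204 turned 61.29 yaw 26.6 F [0.7 0.2 0.6] M [-0.02  0.11  0.04] tang F -0.17070595699143842
```

View pics/w12.png

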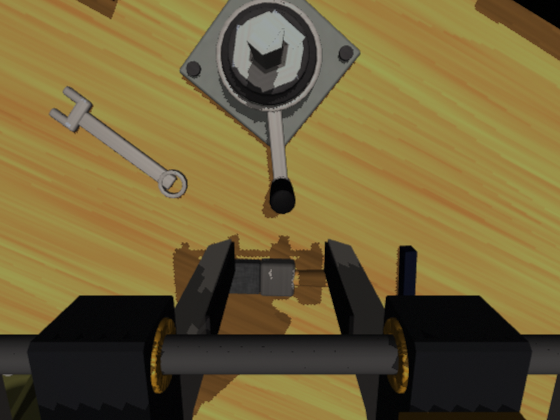

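View pics/d7.png

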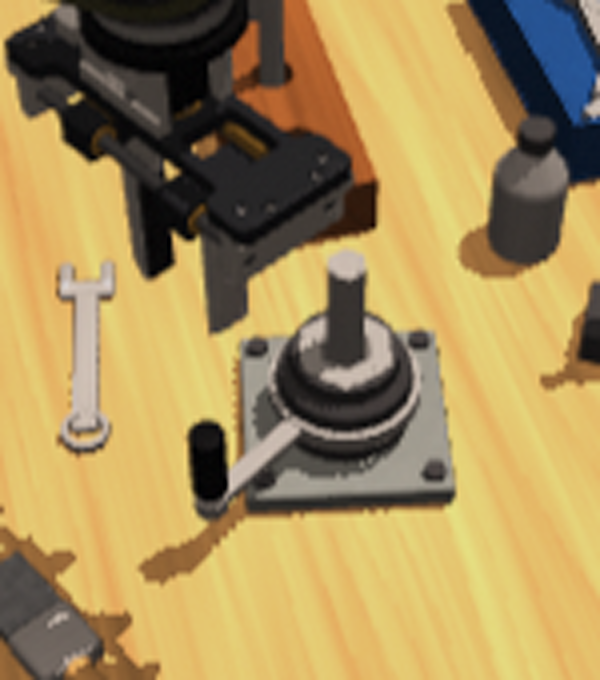

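View pics/s7.png

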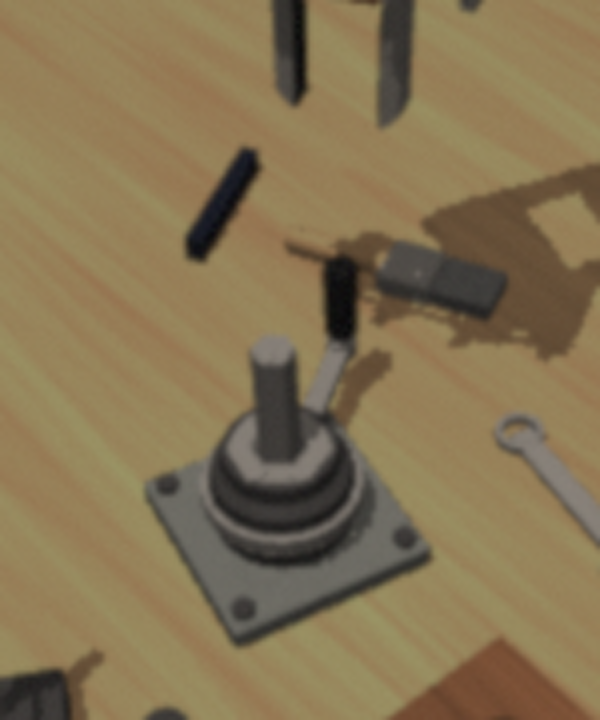

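Triangulate the knob top and bar top as a last check.

```bash
python3 - <<'E'
from h import *
S=get("scene"); D=get("side")
def tri(a,b):
    o1,d1=ray(S,*a);o2,d2=ray(D,*b)
    t=np.linalg.lstsq(np.stack([d1,-d2],1),o2-o1,rcond=None)[0]
    p,q=o1+t[0]*d1,o2+t[1]*d2; return ((p+q)/2).round(4)
s=lambda x,y:(190+x/4-.4,80+y/4-.4); d=lambda x,y:(200+x/4-.4,140+y/4-.4)
k=tri(s(342,266),d(206,432)); b=tri(s(272,348),d(347,265)); print(k,b)
v=k[:2]-np.array([.5400,-.0543]); print(np.linalg.norm(v),-88.7-np.degrees(np.arctan2(v[1],v[0])))
E
```

```text
[ 0.4376 -0.1167  0.1118] [ 0.5396 -0.0553  0.156 ]
0.11991463630433112 59.942914775990076
```

Lever is at 59.9° (1.05 rad). The bar top is 0.156 m high, against 0.157 when pressed home. Handing in.

```bash
python3 -c "
from station import ctrl
print(ctrl.hand_in())"
```

```text
the job is handed in; nothing more can be done
None
```

The large hex bar is home in the collet, the lever is swung fully closed, and the job was handed in at about 17 s of the 51 s allowed. The hand-in reports no verdict.

- **Bar:** I took it from the rack hole nearest the collet, lined it up with the hexagon and fed it down in force-checked steps. At about 43 mm deep it met the solid stop. It did not move under a peak push of about 19 N, well under the 45 N ramming limit.
- **Lever:** I swung the knob round to its end stop, where the force rose to 39 N at the wrist with no further motion. I then backed off, so the robot is touching nothing.
- **Last checks:**
  - The two fixed cameras put the lever at about 59.9° (1.05 rad).
  - The bar looks upright on the bore axis. Its top is at 0.156 m, against 0.157 m when pressed home, which is within the camera error.
  - In the closing views, the tools and bars I could see looked unmoved.

No check failed. Two limits on the evidence: the stop itself cannot be seen, so "home" rests on the force rise and bar height. I also did not measure the other bars and tools again at the end.

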